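Return the inks to their swatched places in the rack

ROBOT

A 6-joint arm with a two-finger parallel gripper is mounted at the origin on the work surface. World frame = base frame: x ahead of the robot, y to its left, z up, the work surface at z = 0. Lengths are in m, angles in rad, forces in N, time in s.
With the tool pointing down it reaches from about 0.25 to 0.775 m from the base axis. Payload 4 kg.
Tool frame: the origin (TCP) lies midway between the tips of the shut fingers; the grasp point (between the pads) lies 19 mm behind it; z points along the fingers, y is the line along which they close (so a half turn about z gives the same grasp; the last joint's range is limited). The gripper opens to 94 mm and grips with 3 to 60 N. Pads are 16 mm wide; open, the fingers measure 119 mm over their backs; the gripper's body (75 mm by 177 mm) begins 78 mm behind the grasp point.
Start: joints at [1.007, 0.087, 1.371, -0, 1.684, -0.103], TCP at [0.245, 0.493, 0.206] pointing down, gripper open.
Joint ranges: [-3.1, 3.1], [-0.76, 2.03], [0.27, 2.55], [-1.08, 4.22], [0.17, 2.65], [-2.57, 2.57]. Speed limits (rad/s): [2.79, 2.79, 3.14, 3.14, 3.14, 3.14].

INTERFACE

Orientations are given as [roll, pitch, yaw] about the fixed x, y, z axes, in that order (R = Rz(yaw) Ry(pitch) Rx(roll)).
In Python, from bench import get_obs, snapshot, close_job gives the robot as it stands. The module is installed in compiled form; this text tells all that it offers.
- The arm moves only by the tool drive_tool, never from a script. Its argument "commands" is a list of rows, each a list of 6 numbers: the shift along the tool's x, y, z in units of 0.04 m (1.0 is 0.04 m), then the turn, a rotation vector about the tool's x, y, z in units of 0.1 rad (1.0 is 0.1 rad). In form: [[dx, dy, dz, wx, wy, wz], ...]. A call has 1 to 20 rows; each row shifts and turns the commanded pose from where the row before left it, along the tool's axes as they then stand; what a row does not reach is not made up. A row lasts 1/8 s, in which the tool goes at most 62.5 mm and 10.7 degrees, less where a joint would pass 70% of its speed; a pose out of reach is approached as far as the arm can. A call with a number of a shift or a turn outside -1 to 1 is refused whole. A call with a gripper value outside its range is refused whole. "gripper" is the closure, from 0 (fully open) to 1 (shut), set as the call begins (left out, the last holds). The fingers move at their own pace and stop on an object; the grip force is fixed at half the most. Time passes only in rows, so rows that do not move let the fingers close. It gives the time, the measured TCP pose, the force, the opening and the grip force at its end, in the units of the state.
- get_obs(): the state, without advancing time (a new reading comes with each control period).
- snapshot(name): name is "side" or "top"; returns a dict with "image" (384x512x3 uint8, blue, green, red), "range_z" (384x512 float32, m along the optical axis (not along the pixel's ray), 0 where there is no reading), "fx", "fy", "cx", "cy" (pixels), "k1" (the pictures are not rectified: a ray, as slopes to the right and down, at radius r is drawn at 1 + k1 r^2 times it, then the intrinsics apply), "rvec" (rotation vector, rad) and "tvec" (3), from world to camera coordinates, as OpenCV has them. Camera axes: x right, y down, z forward; pixel columns grow to the right and rows downward; lengths in m; the calibration is good to about 2 mm. A picture is of the moment at which its call begins.
- close_job(): hands the job in; it is judged then, once.
The state is a dict: "time": time; "joint_positions": joint angles; "qvel": joint speeds; "joint_torque": joint torques, N m; "tool_pos": TCP position; "ee_rot": TCP orientation; "wrist_force": force on the tool from outside, world axes, zero at the start; "wrist_torque": the same for the moment, N m; "width": finger opening in m; "finger_force": force on a finger pad.
Only numpy, scipy, OpenCV 4.12 (cv2) and the standard library are available. Lean on these libraries where they do the work, as an engineer would, in place of code of your own. Each camera call takes 0.05 s, during which the arm holds its last target. There are 200 camera calls.

TASK

Class is over: take the row of four coloured inks (red, yellow, green, blue) out of the dark painting stand and put them back in the pale plywood storage rack in the same order as its row of painted cards, each bottle upright on the floor of the compartment behind the card of its own colour. They are glass: set each one down in its compartment rather than letting it drop, never knock one over, and leave the black ink standing undisturbed in its place.

Things in the scene. Friction and masses are not known exactly. Their poses are not given: they have to be found in the camera images.
- ink_red: red ink bottle, 88 mm high, about 120 g: round body, diameter 40 mm up to 52 mm height, sloping shoulder, then the red screw cap, diameter 30 mm, from 61 to 88 mm above the underside (grip it there). Origin: centre of its underside, z up its axis, yaw arbitrary. Starts upright in a compartment of the dark stand; bottles in a row are 62 mm apart
- ink_yellow: yellow ink bottle, 88 mm high, about 120 g: round body, diameter 40 mm up to 52 mm height, sloping shoulder, then the yellow screw cap, diameter 30 mm, from 61 to 88 mm above the underside (grip it there). Origin: centre of its underside, z up its axis, yaw arbitrary. Starts upright in a compartment of the dark stand; bottles in a row are 62 mm apart
- ink_green: green ink bottle, 88 mm high, about 120 g: round body, diameter 40 mm up to 52 mm height, sloping shoulder, then the green screw cap, diameter 30 mm, from 61 to 88 mm above the underside (grip it there). Origin: centre of its underside, z up its axis, yaw arbitrary. Starts upright in a compartment of the dark stand; bottles in a row are 62 mm apart
- ink_blue: blue ink bottle, 88 mm high, about 120 g: round body, diameter 40 mm up to 52 mm height, sloping shoulder, then the blue screw cap, diameter 30 mm, from 61 to 88 mm above the underside (grip it there). Origin: centre of its underside, z up its axis, yaw arbitrary. Starts upright in a compartment of the dark stand; bottles in a row are 62 mm apart
- card_red: red swatch card, 30 x 50 x 2 mm, flat in the pale plywood rack's card rail; rack fixed, five compartments in a row, 62 mm apart, cheeks at its ends 45 mm high. Origin: card's centre, 24 mm above the table; x across the row to its compartment, whose centre is 50 mm along +x; y along the row; z up. Compartment 57 x 57 mm inside, floor 5 mm and wall tops 30 mm above the table
- card_yellow: yellow swatch card, 30 x 50 x 2 mm, flat in the pale plywood rack's card rail; rack fixed, five compartments in a row, 62 mm apart, cheeks at its ends 45 mm high. Origin: card's centre, 24 mm above the table; x across the row to its compartment, whose centre is 50 mm along +x; y along the row; z up. Compartment 57 x 57 mm inside, floor 5 mm and wall tops 30 mm above the table
- card_green: green swatch card, 30 x 50 x 2 mm, flat in the pale plywood rack's card rail; rack fixed, five compartments in a row, 62 mm apart, cheeks at its ends 45 mm high. Origin: card's centre, 24 mm above the table; x across the row to its compartment, whose centre is 50 mm along +x; y along the row; z up. Compartment 57 x 57 mm inside, floor 5 mm and wall tops 30 mm above the table
- card_blue: blue swatch card, 30 x 50 x 2 mm, flat in the pale plywood rack's card rail; rack fixed, five compartments in a row, 62 mm apart, cheeks at its ends 45 mm high. Origin: card's centre, 24 mm above the table; x across the row to its compartment, whose centre is 50 mm along +x; y along the row; z up. Compartment 57 x 57 mm inside, floor 5 mm and wall tops 30 mm above the table
- ink_black: black ink bottle of the same shape, already standing in its own compartment of the storage rack, behind the black card. Origin: centre of its underside, z up
- stand: dark wooden stand, fixed; five compartments like the rack's, four with inks, one with a white cup 34 mm high. Origin: under the middle compartment, at table height; x across the row, y along it (compartments at -124, -62, 0, 62, 124 mm), z up. A groove with two brushes, 16 mm high, at x = -60 to -33 mm. It may be the nearer or the farther of the two; rows 130 to 210 mm apart
Mind the look-alikes: they are no part of the job. There is more than one size of the ink_yellow; the job needs the middle-sized. Of the things that look like the ink_green, the larger one is meant.

How it is judged:
By the outcome, as a careful person would: the job done as asked, in the order asked, and still so for the second after the job is handed in, with the robot touching nothing.
It also fails if it takes over 90 s, if anything falls off the work surface, if the arm or the gripper's body presses on something with over 40 N, if the wrist force passes 120 N, or if a joint passes its speed limit or range.

## Working session

There is one attempt and no reset: what is moved stays moved. The work goes in short steps, Python scripts to look and compute and a tool call to move; the robot and the scene stay as the last step left them, time stands still between calls to the robot, and variables do not carry over. Pictures are saved under pics/ and viewed, at most 14 in all, crops included, and the job is handed in when it is done.

Besides the shell and the picture viewer there is one more tool, called by a JSON object that holds its "op" and its "data", one argument or row to a line. drive_tool: Moves the arm, as the interface text tells. Its arguments: {"type":"object","properties":{"commands":{"type":"array"},"gripper":{"type":"number"}},"required":["commands"]}

```bash
mkdir -p pics; cat > h.py <<'E'
import numpy as np, cv2
from bench import get_obs, snapshot
def cap(n):
    s=snapshot(n); np.savez('%s.npz'%n,**s); return s
def load(n): return dict(np.load('%s.npz'%n))
def world(s,u,v,z=None):
    """pixel -> world, by plane height z or by range"""
    K=np.array([[s['fx'],0,s['cx']],[0,s['fy'],s['cy']],[0,0,1.]],float)
    p=cv2.undistortPoints(np.array([[[u,v]]],float),K,np.array([float(s['k1']),0,0,0]))[0,0]
    # k1 tells distortion: OpenCV form
    R=cv2.Rodrigues(np.array(s['rvec'],float))[0]; t=np.array(s['tvec'],float).ravel()
    d=R.T@np.array([p[0],p[1],1]); c=-R.T@t
    k=(z-c[2])/d[2] if z is not None else float(s['range_z'][int(round(v)),int(round(u))])
    return c+k*d
E
python3 - <<'E'
from h import *
for n in('top','side'):
    s=cap(n); cv2.imwrite(f'pics/{n}0.png',cv2.resize(s['image'],(800,600),interpolation=cv2.INTER_CUBIC)); print(n,s['fx'],s['k1'],s['rvec'],s['tvec'])
print(get_obs())
E
```

```text
top 418.6517531746204 -0.03810243396696481 [ 2.17749004 -2.21968532  0.04598938] [-0.01968968  0.55665129  0.98066706]
side 387.20792115489957 -0.025867717287957944 [ 2.01604325 -0.5515185   0.30895066] [-0.50630976  0.19019955  0.60900387]
{'time': 0.1, 'joint_positions': array([ 1.00687806e+00,  8.78966269e-02,  1.37207014e+00, -9.23447308e-06,
        1.68357814e+00, -1.03116958e-01]), 'qvel': array([ 3.16000045e-05, -6.12036274e-04, -3.71953056e-03, -1.53960800e-04,
        5.76016833e-04, -1.98281762e-03]), 'joint_torque': array([ 2.07082951e-03, -3.41250265e+01, -3.03302765e+01,  7.19601614e-02,
        3.03745118e-02, -1.02672509e-04]), 'tool_pos': array([0.2443258 , 0.49222082, 0.20442945]), 'ee_rot': array([-3.13964983e+00, -1.91823764e-04,  2.68079013e+00]), 'wrist_force': array([-0.74498346,  0.55334777, -0.54955396]), 'wrist_torque': array([ 0.04128386,  0.03546198, -0.00307243]), 'finger_force': 0.0, 'width': 0.09428386729477743}
```

View pics/top0.png

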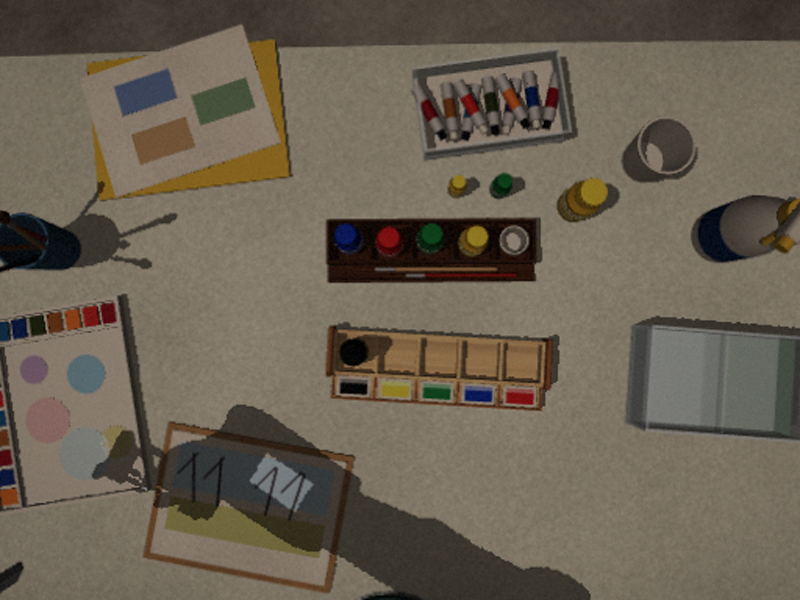

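View pics/side0.png

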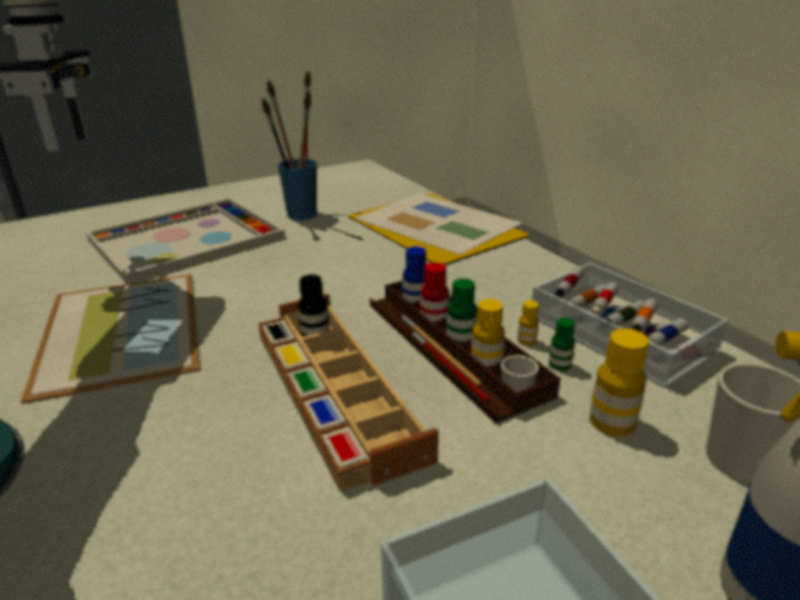

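Candidates (800 px top view):
- **Blue:** stand (347,237).
- **Red:** stand (388,241).
- **Green:** stand (431,237), or a small loose one (503,184), which is rejected as a small look-alike.
- **Yellow:** stand (474,240), or loose ones at (458,186), small, and (590,195), large. Both loose ones are rejected.
- **Black:** rack (352,351), to be left alone.

The card order is black, yellow, green, blue, red. I'll check this in a close crop.

```bash
python3 - <<'E'
from h import *
s=load('top'); im=s['image'][130:270,200:360]
cv2.imwrite('pics/crop.png',cv2.convertScaleAbs(cv2.resize(im,None,fx=4.28,fy=4.28,interpolation=cv2.INTER_CUBIC),alpha=1.5))
print(4.28)
E
```

```text
4.28
```

View pics/crop.png

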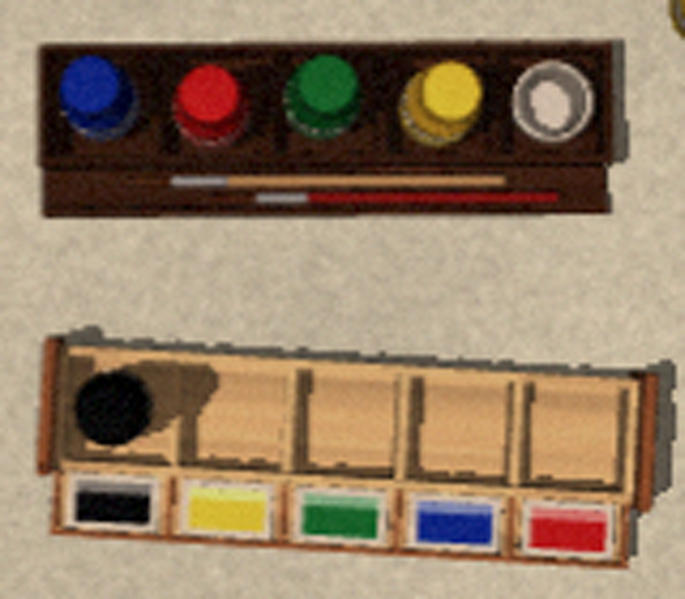

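```bash
python3 - <<'E'
from h import *
s=load('top'); f=lambda x,y,z: world(s,200+(x+.5)/4.28-.5,130+(y+.5)/4.28-.5,z)
C={n:f(*p,.093)[:2] for n,p in dict(blue=(90,83),red=(209,92),green=(326,83),yellow=(451,91)).items()}
for n in C: print(n,C[n].round(4))
print('bottle line yaw', np.degrees(np.arctan2(*(C['yellow']-C['blue'])[::-1])))
print('stand corners',[f(*p,.03)[:2].round(4) for p in((42,45),(610,45))],[f(*p,.01)[:2].round(4) for p in((43,214),(608,211))])
print('divider tops',[f(*p,.03)[:2].round(4) for p in((185,420),(297,420),(406,427),(518,435))])
cards=np.array([f(*p,.025)[:2] for p in((114,503),(228,511),(341,517),(455,523),(570,531))]); print('cards',cards.round(4))
d=(cards[4]-cards[0]); print('pitch',np.linalg.norm(d)/4); d/=np.linalg.norm(d)
x=np.array([-d[1],d[0]]); x*=np.sign(x[0]); print('rack x',x, np.degrees(np.arctan2(x[1],x[0])))
m=cards.mean(0)
for i,n in enumerate(['black','yellow','green','blue','red']): print(n,(m+(i-2)*.062*d+.05*x).round(4))
print('black cap',f(112,408,.093)[:2])
o=get_obs(); print(o['tool_pos'],np.degrees(o['ee_rot']))
E
```

```text
blue [0.6432 0.0471]
red [ 0.6374 -0.0137]
green [ 0.6408 -0.0736]
yellow [ 0.6355 -0.1374]
bottle line yaw -92.38403739648393
stand corners [array([0.6737, 0.0785]), array([ 0.6677, -0.2325])] [array([0.5823, 0.0815]), array([ 0.578 , -0.2328])]
divider tops [array([0.4676, 0.0038]), array([ 0.4664, -0.0569]), array([ 0.4615, -0.1159]), array([ 0.4559, -0.1765])]
cards [[ 0.423   0.0434]
 [ 0.4175 -0.0185]
 [ 0.4131 -0.0799]
 [ 0.4086 -0.1418]
 [ 0.403  -0.2044]]
pitch 0.062151577169481616
rack x [ 0.99675034 -0.08055279] -4.620340978493272
black [0.4728 0.0393]
yellow [ 0.4679 -0.0225]
green [ 0.4629 -0.0843]
blue [ 0.4579 -0.1461]
red [ 0.4529 -0.2079]
black cap [0.47726151 0.03844642]
[0.2443258  0.49222082 0.20442945] [-1.79888685e+02 -1.09906921e-02  1.53597960e+02]
```

{"op": "drive_tool", "data": {
  "commands": [
    [-0.985,-0.61,0,0,0,0],
    [-0.985,-0.61,0,0,0,0],
    [-0.985,-0.61,0,0,0,0],
    [-0.985,-0.61,0,0,0,0],
    [-0.985,-0.61,0,0,0,0],
    [-0.985,-0.61,0,0,0,0],
    [-0.985,-0.61,0,0,0,0],
    [-0.985,-0.61,0,0,0,0],
    [-0.985,-0.61,0,0,0,0],
    [-0.985,-0.61,0,0,0,0],
    [-0.985,-0.61,0,0,0,0],
    [-0.985,-0.61,0,0,0,0],
    [-0.985,-0.61,0,0,0,0],
    [-0.985,-0.61,0,0,0,0],
    [-0.985,-0.61,0,0,0,0],
    [-0.985,-0.61,0,0,0,0]
  ],
  "gripper": 0.35
}}

```text
time: 2.1
tool_pos: [0.636, -0.1386, 0.2047]
ee_rot: [3.142, -0.001, 2.681]
wrist_force: [0.5, -0.1, -0.4]
width: 0.0611
finger_force: 0.0
```

{"op": "drive_tool", "data": {
  "commands": [
    [0,0,0,0,0,0.925],
    [0,0,0,0,0,0.925],
    [0,0,0,0,0,0.925],
    [0,0,0,0,0,0.925],
    [0,0,0,0,0,0.925],
    [0,0,0,0,0,0.925],
    [0,0,0,0,0,0.925],
    [0,0,0,0,0,0.925],
    [0,0,0,0,0,0.925],
    [0,0,0,0,0,0.925],
    [0,0,0,0,0,0.925],
    [0,0,0,0,0,0.925],
    [0,0,0,0,0,0],
    [0,0,0,0,0,0]
  ]
}}

```text
time: 3.85
tool_pos: [0.6355, -0.1373, 0.205]
ee_rot: [-3.141, -0.0, 1.572]
wrist_force: [0.5, -0.5, 1.3]
width: 0.0612
finger_force: 0.0
```

{"op": "drive_tool", "data": {
  "commands": [
    [0,0,0.8,0,0,0],
    [0,0,0.8,0,0,0],
    [0,0,0.8,0,0,0],
    [0,0,0.7,0,0,0],
    [0,0,0.425,0,0,0],
    [0,0,0,0,0,0],
    [0,0,0,0,0,0]
  ]
}}

```text
time: 4.72
tool_pos: [0.6366, -0.1376, 0.066]
ee_rot: [3.139, 0.001, 1.571]
wrist_force: [0.2, 0.6, 0.6]
width: 0.0613
finger_force: 0.0
```

{"op": "drive_tool", "data": {
  "commands": [
    [0,0,0,0,0,0],
    [0,0,0,0,0,0],
    [0,0,0,0,0,0],
    [0,0,0,0,0,0],
    [0,0,0,0,0,0]
  ],
  "gripper": 1
}}

```text
time: 5.35
tool_pos: [0.6358, -0.1374, 0.0648]
ee_rot: [3.141, 0.0, 1.571]
wrist_force: [-0.4, 0.3, 0.7]
width: 0.0294
finger_force: 30.0
```

{"op": "drive_tool", "data": {
  "commands": [
    [0,0,-0.3,0,0,0],
    [0,0,-0.7,0,0,0],
    [0,0,-0.8,0,0,0],
    [0,0,-0.7,0,0,0],
    [0,0,-0.3,0,0,0],
    [0,0,0,0,0,0]
  ]
}}

```text
time: 6.1
tool_pos: [0.636, -0.1374, 0.1775]
ee_rot: [3.14, 0.0, 1.571]
wrist_force: [1.0, -0.1, -1.3]
width: 0.0293
finger_force: 30.0
```

```bash
python3 - <<'E'
from h import *
s=cap('side'); cv2.imwrite('pics/side1.png',cv2.resize(s['image'][100:300,150:400],(750,600),interpolation=cv2.INTER_CUBIC)); o=get_obs();print(o['tool_pos'],o['width'],o['wrist_force'])
E
```

```text
[ 0.63540051 -0.13726158  0.17588765] 0.030011388920272608 [ 0.04204563 -0.57725952 -0.66912011]
```

View pics/side1.png

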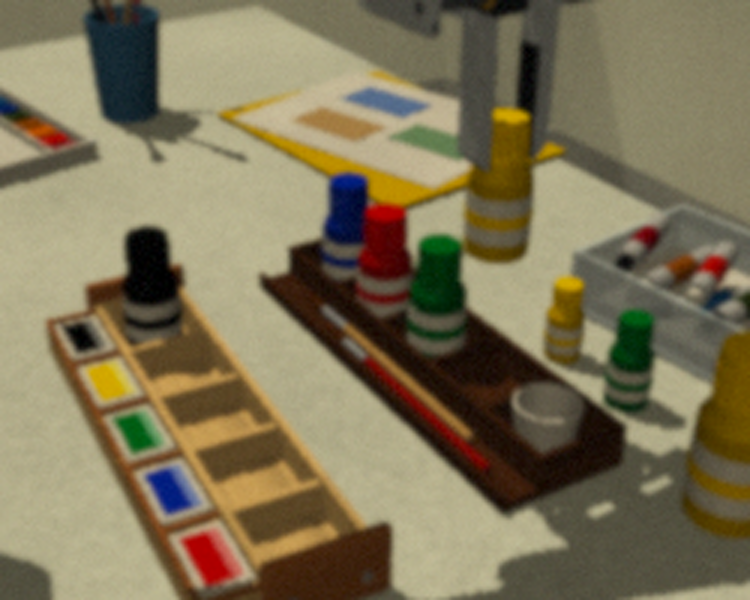

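The yellow bottle is held upright at (500,185), the other bottles are undisturbed, and the rack compartments are empty. Next I carry it to the yellow compartment.

{"op": "drive_tool", "data": {
  "commands": [
    [0.2,-0.3,0,0,0,0],
    [0.45,-0.65,0,0,0,0],
    [0.5,-0.75,0,0,0,0],
    [0.5,-0.75,0,0,0,0],
    [0.5,-0.75,0,0,0,0],
    [0.45,-0.65,0,0,0,0],
    [0.27,-0.35,0,0,0,0],
    [0,0,0,0,0,0],
    [0,0,0,0,0,0]
  ]
}}

```text
time: 7.28
tool_pos: [0.4682, -0.023, 0.1761]
ee_rot: [-3.142, 0.0, 1.57]
wrist_force: [-0.2, -0.2, -1.4]
width: 0.0294
finger_force: 30.0
```

{"op": "drive_tool", "data": {
  "commands": [
    [0,0,0.4,0,0,0],
    [0,0,0.6,0,0,0],
    [0,0,0.6,0,0,0],
    [0,0,0.5,0,0,0],
    [0,0,0.3,0,0,0],
    [0,0,0.15,0,0,0],
    [0,0,0,0,0,0],
    [0,0,0,0,0,0]
  ]
}}

```text
time: 8.28
tool_pos: [0.4683, -0.0227, 0.0753]
ee_rot: [3.14, 0.0, 1.571]
wrist_force: [0.7, 1.3, -0.2]
width: 0.0294
finger_force: 30.0
```

```bash
python3 - <<'E'
from h import *
s=cap('side'); cv2.imwrite('pics/side2.png',cv2.resize(s['image'][140:320,130:355],(750,600),interpolation=cv2.INTER_CUBIC)); o=get_obs();print(o['tool_pos'],o['width'],o['wrist_force'])
E
```

```text
[ 0.46831279 -0.02264758  0.07536552] 0.029146296185867983 [ 0.23254358  0.27153096 -1.27219171]
```

View pics/side2.png

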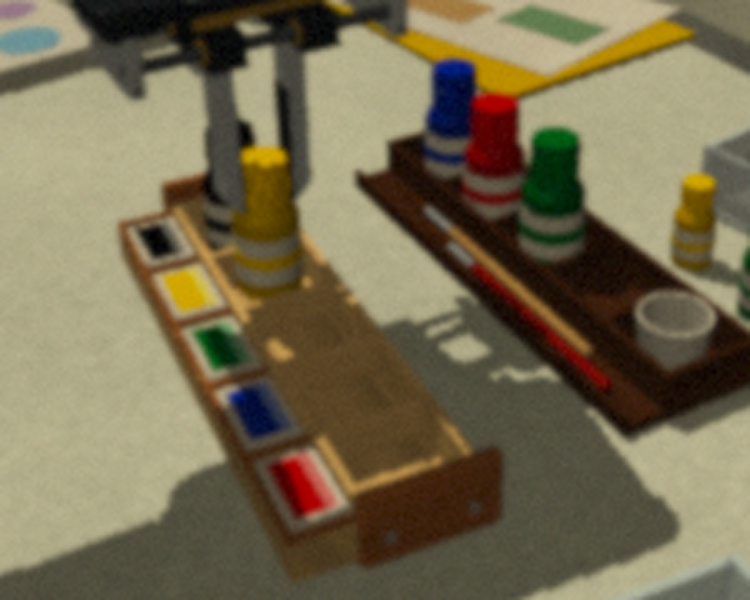

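Yellow is about 10 mm above the floor, inside its compartment (265,240), and clear of the walls. Now I set it down slowly.

{"op": "drive_tool", "data": {
  "commands": [
    [0,0,0.12,0,0,0],
    [0,0,0.08,0,0,0],
    [0,0,0.05,0,0,0],
    [0,0,0.01,0,0,0],
    [0,0,0,0,0,0],
    [0,0,0,0,0,0]
  ]
}}

```text
time: 9.07
tool_pos: [0.4675, -0.0225, 0.0647]
ee_rot: [-3.141, -0.0, 1.571]
wrist_force: [-3.1, 0.8, 5.6]
width: 0.0296
finger_force: 30.0
```

{"op": "drive_tool", "data": {
  "commands": [
    [0,0,0,0,0,0],
    [0,0,0,0,0,0],
    [0,0,0,0,0,0],
    [0,0,-0.25,0,0,0],
    [0,0,-0.6,0,0,0],
    [0,0,-0.7,0,0,0],
    [0,0,-0.7,0,0,0],
    [0,0,-0.5,0,0,0],
    [-0.1,0.33,0,0,0,0],
    [-0.24,0.8,0,0,0,0],
    [-0.24,0.8,0,0,0,0],
    [-0.24,0.8,0,0,0,0],
    [-0.24,0.8,0,0,0,0],
    [-0.22,0.8,0,0,0,0],
    [0,0,0,0,0,0],
    [0,0,0,0,0,0]
  ],
  "gripper": 0.35
}}

```text
time: 11.08
tool_pos: [0.6402, -0.0736, 0.1728]
ee_rot: [-3.139, -0.001, 1.571]
wrist_force: [0.2, 0.0, 0.1]
width: 0.0609
finger_force: 0.0
```

```bash
python3 - <<'E'
from h import *
s=cap('side'); cv2.imwrite('pics/side3.png',cv2.resize(s['image'][140:320,130:355],(750,600),interpolation=cv2.INTER_CUBIC)); o=get_obs();print(o['tool_pos'],o['width'],o['wrist_force'])
E
```

```text
[ 0.64005541 -0.07349497  0.17347973] 0.06119110460525325 [ 0.48824724  0.08292944 -0.36112498]
```

View pics/side3.png

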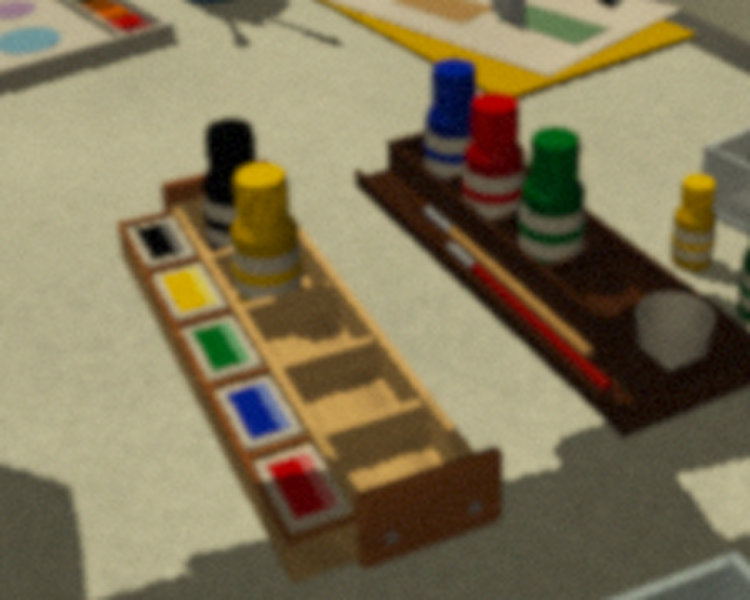

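Yellow stands upright in its compartment (265,230) and black is untouched. Next is green.

{"op": "drive_tool", "data": {
  "commands": [
    [0,0,0.6,0,0,0],
    [0,0,0.8,0,0,0],
    [0,0,0.7,0,0,0],
    [0,0,0.4,0,0,0],
    [0,0,0.21,0,0,0],
    [0,0,0,0,0,0],
    [0,0,0,0,0,0],
    [0,0,0,0,0,0]
  ]
}}

```text
time: 12.12
tool_pos: [0.6416, -0.0739, 0.0669]
ee_rot: [3.139, 0.0, 1.571]
wrist_force: [0.2, -0.4, 0.6]
width: 0.0611
finger_force: 0.0
```

{"op": "drive_tool", "data": {
  "commands": [
    [0,0,0,0,0,0],
    [0,0,0,0,0,0],
    [0,0,0,0,0,0],
    [0,0,0,0,0,0],
    [0,0,0,0,0,0]
  ],
  "gripper": 1
}}

```text
time: 12.75
tool_pos: [0.6408, -0.0737, 0.0656]
ee_rot: [-3.142, -0.0, 1.571]
wrist_force: [-0.6, -0.3, -0.5]
width: 0.0295
finger_force: 30.0
```

{"op": "drive_tool", "data": {
  "commands": [
    [0,0,-0.3,0,0,0],
    [0,0,-0.7,0,0,0],
    [0,0,-0.8,0,0,0],
    [0,0,-0.7,0,0,0],
    [0,0,-0.3,0,0,0],
    [0,0,0,0,0,0],
    [-0.02,-0.34,0,0,0,0],
    [-0.05,-0.8,0,0,0,0],
    [-0.05,-0.8,0,0,0,0],
    [-0.05,-0.8,0,0,0,0],
    [-0.05,-0.8,0,0,0,0],
    [-0.04,-0.6,0,0,0,0],
    [-0.02,-0.3,0,0,0,0],
    [0,0,0,0,0,0],
    [0,0,0,0,0,0]
  ]
}}

```text
time: 14.62
tool_pos: [0.4638, -0.0849, 0.1773]
ee_rot: [-3.141, -0.0, 1.571]
wrist_force: [0.6, -0.5, -2.3]
width: 0.0295
finger_force: 30.0
```

{"op": "drive_tool", "data": {
  "commands": [
    [0,0,0.4,0,0,0],
    [0,0,0.6,0,0,0],
    [0,0,0.6,0,0,0],
    [0,0,0.5,0,0,0],
    [0,0,0.3,0,0,0],
    [0,0,0.15,0,0,0],
    [0,0,0,0,0,0],
    [0,0,0,0,0,0]
  ]
}}

```text
time: 15.62
tool_pos: [0.4639, -0.0851, 0.0765]
ee_rot: [3.14, 0.0, 1.571]
wrist_force: [-0.1, -0.6, -1.1]
width: 0.0295
finger_force: 30.0
```

{"op": "drive_tool", "data": {
  "commands": [
    [0,0,0.12,0,0,0],
    [0,0,0.08,0,0,0],
    [0,0,0.05,0,0,0],
    [0,0,0.01,0,0,0],
    [0,0,0,0,0,0],
    [0,0,0,0,0,0]
  ]
}}

```text
time: 16.38
tool_pos: [0.4632, -0.085, 0.0656]
ee_rot: [-3.142, 0.0, 1.571]
wrist_force: [-2.1, -0.9, 1.8]
width: 0.0297
finger_force: 30.0
```

{"op": "drive_tool", "data": {
  "commands": [
    [0,0,0,0,0,0],
    [0,0,0,0,0,0],
    [0,0,0,0,0,0],
    [0,0,-0.25,0,0,0],
    [0,0,-0.6,0,0,0],
    [0,0,-0.7,0,0,0],
    [0,0,-0.7,0,0,0],
    [0,0,-0.5,0,0,0],
    [0.3,0.4,0,0,0,0],
    [0.5,0.7,0,0,0,0],
    [0.6,0.8,0,0,0,0],
    [0.6,0.8,0,0,0,0],
    [0.6,0.8,0,0,0,0],
    [0.5,0.7,0,0,0,0],
    [0.2,0.3,0,0,0,0],
    [0,0,0,0,0,0],
    [0,0,0,0,0,0]
  ],
  "gripper": 0.35
}}

```text
time: 18.5
tool_pos: [0.6426, 0.0465, 0.1751]
ee_rot: [-3.141, 0.0, 1.57]
wrist_force: [0.7, -0.1, 1.0]
width: 0.0612
finger_force: 0.0
```

```bash
python3 - <<'E'
from h import *
s=cap('side'); cv2.imwrite('pics/side4.png',cv2.resize(s['image'][140:320,130:355],(750,600),interpolation=cv2.INTER_CUBIC)); o=get_obs();print(o['tool_pos'],o['width'],o['wrist_force'])
E
```

```text
[0.64261145 0.04637211 0.17546147] 0.06117586233317469 [-0.15026902 -0.07204671  0.36076973]
```

View pics/side4.png

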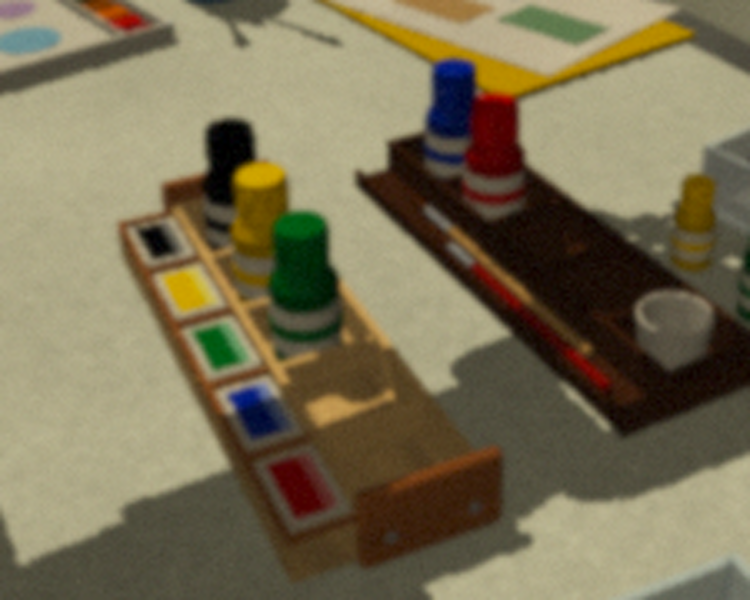

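Green stands behind the green card (305,285). Next is blue.

{"op": "drive_tool", "data": {
  "commands": [
    [0,0,0.6,0,0,0],
    [0,0,0.8,0,0,0],
    [0,0,0.7,0,0,0],
    [0,0,0.4,0,0,0],
    [0,0,0.25,0,0,0],
    [0,0,0,0,0,0],
    [0,0,0,0,0,0],
    [0,0,0,0,0,0]
  ]
}}

```text
time: 19.55
tool_pos: [0.644, 0.0471, 0.0666]
ee_rot: [3.139, -0.0, 1.571]
wrist_force: [0.3, -0.4, 0.8]
width: 0.061
finger_force: 0.0
```

{"op": "drive_tool", "data": {
  "commands": [
    [0,0,0,0,0,0],
    [0,0,0,0,0,0],
    [0,0,0,0,0,0],
    [0,0,0,0,0,0],
    [0,0,0,0,0,0]
  ],
  "gripper": 1
}}

```text
time: 20.18
tool_pos: [0.6432, 0.0471, 0.0652]
ee_rot: [-3.141, -0.0, 1.571]
wrist_force: [-0.1, 0.9, 0.2]
width: 0.0298
finger_force: 30.0
```

{"op": "drive_tool", "data": {
  "commands": [
    [0,0,-0.3,0,0,0],
    [0,0,-0.7,0,0,0],
    [0,0,-0.8,0,0,0],
    [0,0,-0.7,0,0,0],
    [0,0,-0.3,0,0,0],
    [0,0,0,0,0,0],
    [-0.3,-0.3,0,0,0,0],
    [-0.6,-0.6,0,0,0,0],
    [-0.7,-0.7,0,0,0,0],
    [-0.8,-0.75,0,0,0,0],
    [-0.8,-0.75,0,0,0,0],
    [-0.7,-0.7,0,0,0,0],
    [-0.6,-0.5,0,0,0,0],
    [-0.3,-0.3,0,0,0,0],
    [0,0,0,0,0,0],
    [0,0,0,0,0,0]
  ]
}}

```text
time: 22.18
tool_pos: [0.4595, -0.1444, 0.1769]
ee_rot: [-3.142, -0.001, 1.571]
wrist_force: [-0.3, -0.2, -1.5]
width: 0.0295
finger_force: 30.0
```

{"op": "drive_tool", "data": {
  "commands": [
    [-0.04,-0.04,0.4,0,0,0],
    [0,0,0.6,0,0,0],
    [0,0,0.6,0,0,0],
    [0,0,0.5,0,0,0],
    [0,0,0.3,0,0,0],
    [0,0,0.15,0,0,0],
    [0,0,0,0,0,0],
    [0,0,0,0,0,0]
  ]
}}

```text
time: 23.18
tool_pos: [0.4583, -0.1468, 0.0761]
ee_rot: [3.14, 0.001, 1.571]
wrist_force: [-0.3, -0.3, -0.9]
width: 0.0295
finger_force: 30.0
```

{"op": "drive_tool", "data": {
  "commands": [
    [0,0,0.12,0,0,0],
    [0,0,0.08,0,0,0],
    [0,0,0.05,0,0,0],
    [0,0,0.01,0,0,0],
    [0,0,0,0,0,0],
    [0,0,0,0,0,0]
  ]
}}

```text
time: 23.92
tool_pos: [0.4575, -0.1466, 0.0651]
ee_rot: [-3.141, 0.0, 1.571]
wrist_force: [-2.1, 1.0, 1.4]
width: 0.0294
finger_force: 30.0
```

{"op": "drive_tool", "data": {
  "commands": [
    [0,0,0,0,0,0],
    [0,0,0,0,0,0],
    [0,0,0,0,0,0],
    [0,0,-0.25,0,0,0],
    [0,0,-0.6,0,0,0],
    [0,0,-0.7,0,0,0],
    [0,0,-0.7,0,0,0],
    [0,0,-0.5,0,0,0],
    [0.3,0.4,0,0,0,0],
    [0.5,0.7,0,0,0,0],
    [0.6,0.8,0,0,0,0],
    [0.6,0.8,0,0,0,0],
    [0.6,0.8,0,0,0,0],
    [0.5,0.7,0,0,0,0],
    [0.22,0.3,0,0,0,0],
    [0,0,0,0,0,0],
    [0,0,0,0,0,0]
  ],
  "gripper": 0.35
}}

```text
time: 26.05
tool_pos: [0.637, -0.0143, 0.1747]
ee_rot: [-3.141, 0.0, 1.57]
wrist_force: [-0.3, -0.9, -0.1]
width: 0.0611
finger_force: 0.0
```

```bash
python3 - <<'E'
from h import *
s=cap('side'); cv2.imwrite('pics/side5.png',cv2.resize(s['image'][140:320,130:355],(750,600),interpolation=cv2.INTER_CUBIC)); o=get_obs();print(o['tool_pos'],o['width'],o['wrist_force'])
E
```

```text
[ 0.6369824  -0.01444668  0.17503804] 0.06093178018065304 [ 0.48137154 -0.13414734 -0.03417687]
```

View pics/side5.png

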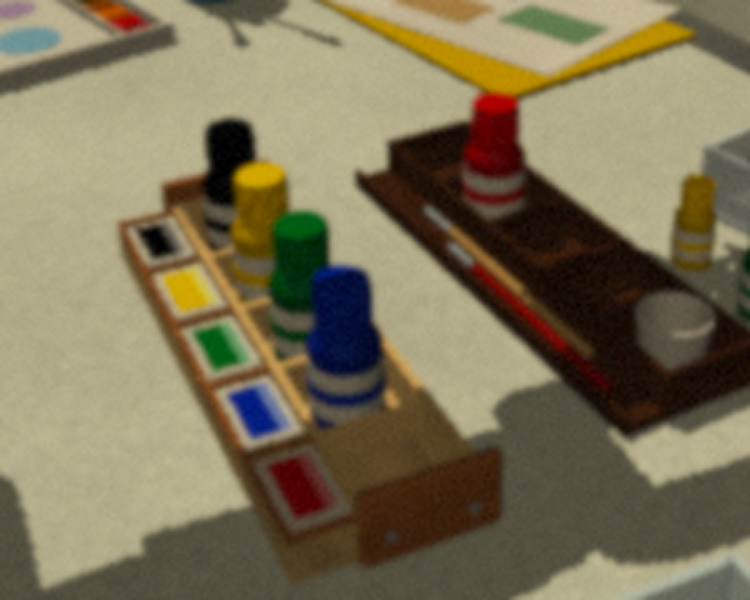

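Blue stands upright behind the blue card (345,345). Next is red.

{"op": "drive_tool", "data": {
  "commands": [
    [0,0,0.6,0,0,0],
    [0,0,0.8,0,0,0],
    [0,0,0.7,0,0,0],
    [0,0,0.4,0,0,0],
    [0,0,0.25,0,0,0],
    [0,0,0,0,0,0],
    [0,0,0,0,0,0],
    [0,0,0,0,0,0]
  ]
}}

```text
time: 27.1
tool_pos: [0.6384, -0.0138, 0.0662]
ee_rot: [3.139, 0.0, 1.571]
wrist_force: [-0.3, -0.4, 0.4]
width: 0.0611
finger_force: 0.0
```

{"op": "drive_tool", "data": {
  "commands": [
    [0,0,0,0,0,0],
    [0,0,0,0,0,0],
    [0,0,0,0,0,0],
    [0,0,0,0,0,0],
    [0,0,0,0,0,0]
  ],
  "gripper": 1
}}

```text
time: 27.72
tool_pos: [0.6376, -0.0137, 0.0648]
ee_rot: [-3.141, -0.0, 1.571]
wrist_force: [-0.4, -0.7, -0.4]
width: 0.0294
finger_force: 30.0
```

{"op": "drive_tool", "data": {
  "commands": [
    [0,0,-0.3,0,0,0],
    [0,0,-0.7,0,0,0],
    [0,0,-0.8,0,0,0],
    [0,0,-0.7,0,0,0],
    [0,0,-0.3,0,0,0],
    [0,0,0,0,0,0],
    [-0.3,-0.3,0,0,0,0],
    [-0.6,-0.6,0,0,0,0],
    [-0.7,-0.7,0,0,0,0],
    [-0.8,-0.75,0,0,0,0],
    [-0.8,-0.75,0,0,0,0],
    [-0.7,-0.7,0,0,0,0],
    [-0.6,-0.5,0,0,0,0],
    [-0.35,-0.3,0,0,0,0],
    [0,0,0,0,0,0],
    [0,0,0,0,0,0]
  ]
}}

```text
time: 29.72
tool_pos: [0.4539, -0.2071, 0.1765]
ee_rot: [-3.142, -0.001, 1.571]
wrist_force: [0.3, -0.5, -1.6]
width: 0.0294
finger_force: 30.0
```

{"op": "drive_tool", "data": {
  "commands": [
    [0,-0.02,0.4,0,0,0],
    [0,0,0.6,0,0,0],
    [0,0,0.6,0,0,0],
    [0,0,0.5,0,0,0],
    [0,0,0.3,0,0,0],
    [0,0,0.15,0,0,0],
    [0,0,0,0,0,0],
    [0,0,0,0,0,0]
  ]
}}

```text
time: 30.72
tool_pos: [0.4534, -0.2081, 0.0757]
ee_rot: [3.14, 0.001, 1.571]
wrist_force: [-0.8, 0.4, -1.1]
width: 0.0294
finger_force: 30.0
```

{"op": "drive_tool", "data": {
  "commands": [
    [0,0,0.12,0,0,0],
    [0,0,0.08,0,0,0],
    [0,0,0.05,0,0,0],
    [0,0,0.01,0,0,0],
    [0,0,0,0,0,0],
    [0,0,0,0,0,0]
  ]
}}

```text
time: 31.48
tool_pos: [0.4527, -0.2078, 0.0647]
ee_rot: [-3.141, 0.0, 1.571]
wrist_force: [-2.2, 0.8, 2.2]
width: 0.0293
finger_force: 30.0
```

Release, lift well clear and check.

{"op": "drive_tool", "data": {
  "commands": [
    [0,0,0,0,0,0],
    [0,0,0,0,0,0],
    [0,0,0,0,0,0],
    [0,0,-0.25,0,0,0],
    [0,0,-0.6,0,0,0],
    [0,0,-0.7,0,0,0],
    [0,0,-0.7,0,0,0],
    [0,0,-0.8,0,0,0],
    [0,0.8,-0.6,0,0,0],
    [0,0.8,0,0,0,0],
    [0,0.8,0,0,0,0],
    [0,0.8,0,0,0,0],
    [0,0.4,0,0,0,0],
    [0,0,0,0,0,0],
    [0,0,0,0,0,0]
  ],
  "gripper": 0.35
}}

```text
time: 33.35
tool_pos: [0.5964, -0.2078, 0.2109]
ee_rot: [3.142, 0.0, 1.571]
wrist_force: [0.0, 0.0, 0.2]
width: 0.0611
finger_force: 0.0
```

```bash
python3 - <<'E'
from h import *
a=cap('side')['image'][100:320,110:370]; b=cap('top')['image'][110:330,150:410]
cv2.imwrite('pics/end.png',cv2.resize(np.hstack([a,b]),(800,338),interpolation=cv2.INTER_CUBIC)); o=get_obs();print(o['tool_pos'],o['width'])
E
```

```text
[ 0.59623991 -0.2078662   0.21108241] 0.06131988243353916
```

View pics/end.png

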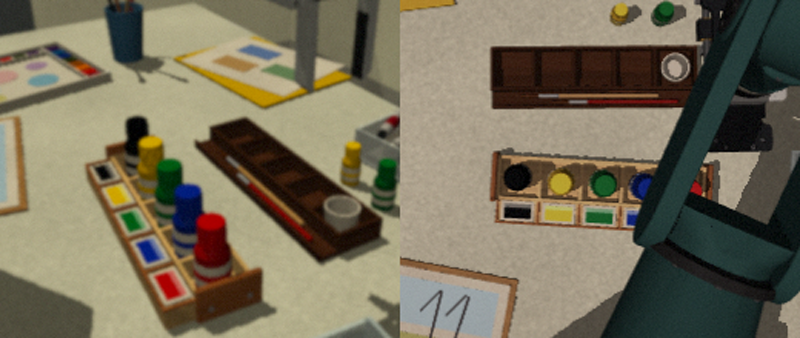

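All four bottles stand upright behind their own cards: side view yellow (150,160), green (168,185), blue (187,218), red (212,245). Black is in place at (137,135), and the arm is clear.

```bash
python3 -c "
from bench import close_job; print(close_job())"
```

```text
the job is handed in; nothing more can be done
None
```

The four inks stand upright in the rack behind their own cards (yellow, green, blue, red), the black ink was left undisturbed, and the job was handed in after about 33 s.

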